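Turn the trolley wheel's valve to the top

ROBOT

A 6-joint arm with a two-finger parallel gripper is mounted at the origin on the work surface. World frame = base frame: x ahead of the robot, y to its left, z up, the work surface at z = 0. Lengths are in m, angles in rad, forces in N, time in s.
With the tool pointing down it reaches from about 0.25 to 0.85 m from the base axis. Payload 12.5 kg.
Tool frame: the origin (TCP) lies between the finger pads; the fingertips stand 14 mm ahead of it and the grasp point (between the pads) lies 5 mm behind it; z points along the fingers, y is the line along which they close (so a half turn about z gives the same grasp; the last joint's range is limited). The gripper opens to 93 mm and grips with 3 to 60 N. Pads are 15 mm wide; open, the fingers measure 128 mm over their backs; the gripper's body (75 mm by 188 mm) begins 65 mm behind the grasp point.
Start: joints at [1.234, 0.351, 1.652, -0, 1.139, -0.085], TCP at [0.137, 0.533, 0.233] pointing down, gripper open.
Joint ranges: [-2.75, 2.75], [-0.79, 2.1], [0.01, 2.65], [-1.57, 4.71], [0.07, 3.14], [-2.87, 2.87]. Speed limits (rad/s): [2.22, 2.22, 2.79, 3.14, 3.14, 3.14].

INTERFACE

Orientations are given as a unit quaternion [w, x, y, z].
In Python, from workcell import bot gives the robot as it stands.
- The arm moves only by the shell command python3 -m pendant 'ROWS'. ROWS is JSON, a list of rows, each an object with "travel": the shift along the world's x, y, z in cm, a list of three; "rot": the turn, a rotation vector about the world's x, y, z in degrees, a list of three; "hand": the closure, from 0 (fully open) to 1 (shut). In form: [{"travel": [x, y, z], "rot": [ax, ay, az], "hand": hand}, ...]. A call has 1 to 20 rows; each row is the pose to reach, as a shift and turn from the pose commanded when the call began; what a row does not reach only later rows make up. A row lasts 1/8 s, in which the tool goes at most 62.5 mm and 10.7 degrees, less where a joint would pass 70% of its speed; a pose out of reach is approached as far as the arm can. A call with a gripper value outside its range is refused whole. The fingers move at their own pace and stop on an object; the grip force is fixed at half the most. Time passes only in rows, so rows that repeat a pose let the fingers close. It gives the time, the measured TCP pose, the force, the opening and the grip force at its end, in the units of the state.
- bot.get_state(): the state, without advancing time (a new reading comes with each control period).
- bot.camera(name): name is "scene" or "top"; returns the picture (400x640x3 uint8, blue, green, red); there is no depth.
- bot.camera_params(name): a dict with "mtx" (3x3 intrinsics, pixels), "k1" (the pictures are not rectified: a ray, as slopes to the right and down, at radius r is drawn at 1 + k1 r^2 times it, then the intrinsics apply), "extrinsics" (4x4, takes a point from camera to world coordinates). Camera axes: x right, y down, z forward; pixel columns grow to the right and rows downward; lengths in m; the calibration is good to about 2 mm. A picture is of the moment at which its call begins. camera_params takes no time and is no camera call.
- bot.finish_job(): hands the job in; it is judged then, once.
Trained networks look in the newest picture that a camera, given by its name, has taken for a name from the list of things; names that differ only in an ending like _2 or _b are one class to them, and where a whole thing is asked for, a point or a joint stands for the part that bears it (a point fixed in the world has none). Each returns a list of dicts, best first, with "p" (0 to 1); they miss things now and then, are a little off and sometimes report something else, mostly with a low value. They report only what shows in the picture. A call takes as long as a camera call.
- bot.trace(camera, name): "mask" (400x640 bool, what is visible of it) and "rect" ([left, top, right, bottom] in pixels, round what is visible of it).
The state is a dict: "t": time; "q": joint angles; "joint_vel": joint speeds; "joint_efforts": joint torques, N m; "ee_pos": TCP position; "ee_rot": TCP orientation; "ft_force": force on the tool from outside, world axes, zero at the start; "torque": the same for the moment, N m; "opening": finger opening in m; "grasp_force": force on a finger pad.
Only numpy, scipy, OpenCV 4.12 (cv2) and the standard library are available. Lean on these libraries where they do the work, as an engineer would, in place of code of your own. Each camera call takes 0.05 s, during which the arm holds its last target. There are 200 camera calls.

TASK

Bring the valve of the trolley wheel in the leaning stand round to the top, ready for the air line: push gently on one spoke after another with the fingertips until the valve stem points straight up towards the top of the wheel, and leave the wheel at rest there. Push only: do not ram or squeeze the spokes, and keep off the tyre and the valve. Leave the loose things on the bench where they lie.

Things in the scene. Friction and masses are not known exactly. Their poses are not given: they have to be found in the camera images.
- stand: dark steel stand fixed to the bench; origin at the centre of the underside of its 260 x 390 x 8 mm base plate, z up, front towards its own -x, y across. Two upright side plates (96 mm in x, 10 mm thick, 200 mm high) stand at y = +-181 mm. Between them a five-spoked wheel leans back 45 degrees, its hub centre 155 mm above the origin.
- hub (a point): centre of the wheel, on its axle and in its mid-plane (the plane of the spokes). In the stand's axes the front end of the axle points along (-0.707, 0, 0.707) and the top of the wheel lies from the hub along (0.707, 0, 0.707).
- rail (a point): middle of the stand's fixed front cross rail, 18 mm wide and 10 mm thick, which runs along the stand's y straight across the front of the hub, 42 mm in front of the wheel's mid-plane (a like one runs behind). It splits the front of the wheel in an upper and a lower half: a finger between the spokes cannot pass from one to the other.
- wheel (a joint): angle of the wheel, rad. 0 or +-6.283: valve stem points to the top of the wheel. Growing from 0, the valve goes from the top to the stand's +y side (1.571), then the bottom (3.142). Turns either way (stops at +-7) against about 0.25 N m of friction (3.5 N on a spoke 75 mm from the axle), stays where left and hardly coasts after a slow push.
- spokes: five round grey spokes, 10 mm thick, in the mid-plane, from the hub (42 mm across, 30 mm either side of the mid-plane) to the inside of the rim, 108 mm from the axle; 72 degrees apart, the nearest two 36 degrees either side of the valve; open gaps between. Origin at the hub centre, z along the axle to the front, x towards the valve. They bear knocks of up to 80 N.
- tyre: black rubber tyre round the grey rim, 300 mm across, 40 mm wide (20 mm either side of the mid-plane), inside radius about 115 mm; not to be touched. Origin at the hub centre, turns with the wheel
- valve: bent brass valve stem on the front of the wheel: it leaves the rim 111 mm from the axle, bends outwards and lies radially in front of the tyre (centre line 25.5 mm in front of the mid-plane, 8 to 11 mm thick), pointing away from the hub; not to be touched. Origin at the hub centre, x along the stem
- valve_tip (a point): outer end of the valve stem, 163 mm from the axle, 25.5 mm in front of the mid-plane
- block: small plain wooden block, 70 x 45 x 30 mm; origin at the centre of its underside; loose bystander
- bolt: stainless steel bolt lying on its side, 63 mm long, 19 mm head; loose bystander
- elec_box: blue plastic electrical box, open on top, 86 x 86 x 47 mm; origin at the centre of its underside; loose bystander
- diffuser: glass light diffuser, a bowl 140 mm across and 65 mm high; origin at the centre of its underside; loose bystander
- jar: glass jar with a steel lid, 70 mm across and 85 mm high; origin at the centre of its underside; loose bystander
- driver: loose screwdriver with a wooden handle, lying flat; loose bystander

How it is judged:
At the end, for the whole second after the job is handed in: the valve stem points to the top of the wheel within 0.12 rad (7 degrees) and the wheel is at rest (slower than 0.05 rad/s) ((value of joint wheel between -0.12 and 0.12 rad or value of joint wheel between 6.1632 and 6.4032 rad or value of joint wheel between -6.4032 and -6.1632 rad) and velocity of joint wheel between -0.05 and 0.05 rad/s); the robot touches nothing.
It fails at once if a loose bystander is moved more than 20 mm or lifted (distance of any of block, bolt, elec_box, diffuser, jar, driver from where it was at the start of the episode above 0.02 m).
It fails at once if the tyre is touched (over 2 N) (contact force between tyre and the fingers above 2 N or contact force between tyre and the arm above 2 N).
It fails at once if the valve is touched (over 2 N) (contact force between valve and the fingers above 2 N or contact force between valve and the arm above 2 N).
It fails at once if the spokes are pushed or squeezed with more than 80 N (contact force between spokes and the fingers above 80 N).
It also fails if it takes over 61 s, if anything falls off the work surface, if the arm or the gripper's body presses on something with over 40 N, if the wrist force passes 120 N, or if a joint passes its speed limit or range.

## Working session

There is one attempt and no reset: what is moved stays moved. The work goes in short steps, Python scripts to look and compute and a shell command to move; the robot and the scene stay as the last step left them, time stands still between calls to the robot, and variables do not carry over. Pictures are saved under pics/ and viewed, at most 10 in all, crops included, and the job is handed in when it is done.

```bash
mkdir -p pics; ls
python3 - <<'E'
from workcell import bot
import cv2,numpy as np
for c in("scene","top"):
    im=bot.camera(c); cv2.imwrite(f"pics/{c}0.png",im)
    p=bot.camera_params(c); print(c,np.round(p["mtx"],1).tolist(),p["k1"],np.round(p["extrinsics"],3).tolist())
    for n in("stand","spokes","valve","valve_tip","hub","rail","tyre"):
        try:
            for d in bot.trace(c,n)[:2]: print(n,round(d["p"],2),d["rect"],np.argwhere(d["mask"]).mean(0).round(1)[::-1])
        except Exception as e: print(n,e)
s=bot.get_state(); print(s)
E
```

```text
pics
scene [[460.4, 0.0, 321.6], [0.0, 460.4, 197.7], [0.0, 0.0, 1.0]] -0.0773947785648615 [[0.685, 0.601, -0.412, 0.98], [0.729, -0.556, 0.4, -0.52], [0.011, -0.574, -0.819, 1.197], [0.0, 0.0, 0.0, 1.0]]
stand 0.58 [286.4, 154.7, 424.3, 320.5] [361.2 240.5]
stand 0.44 [168.8, 305.9, 224.7, 363.4] [196.8 333.3]
spokes 0.54 [338.7, 193.5, 394.1, 243.1] [363.3 216.8]
spokes 0.17 [308.8, 230.0, 327.2, 240.3] [316.3 233.8]
valve_tip 0.44 [309.4, 238.2, 309.9, 240.0] [311.  236.7]
hub 0.93 [284.0, 156.1, 428.4, 321.6] [361.3 240.4]
rail 0.97 [285.2, 153.4, 429.8, 322.2] [361.3 240.6]
tyre 0.86 [317.8, 176.2, 414.0, 259.9] [369.9 222.7]
top [[481.8, 0.0, 320.7], [0.0, 481.8, 198.0], [0.0, 0.0, 1.0]] 0.0420128505048057 [[0.028, -0.989, 0.144, 0.242], [-0.999, -0.031, -0.018, -0.003], [0.022, -0.144, -0.989, 1.794], [0.0, 0.0, 0.0, 1.0]]
stand 0.81 [250.9, 127.8, 363.4, 223.8] [305.2 175.7]
spokes 0.76 [284.9, 145.5, 321.5, 194.8] [304.9 166. ]
valve_tip 0.74 [277.9, 217.7, 294.5, 242.2] [286.6 229.5]
hub 0.59 [248.6, 132.2, 365.3, 222.9] [304.6 175.6]
rail 0.69 [252.3, 130.1, 364.7, 223.2] [305.1 175.7]
tyre 0.93 [262.6, 129.7, 346.9, 205.5] [302.7 164.9]
{'t': 0.8, 'q': array([ 1.23438511e+00,  3.50733571e-01,  1.65184892e+00, -2.04126123e-05,
        1.13913357e+00, -8.46037861e-02]), 'joint_vel': array([ 0.00095797, -0.00034993,  0.00026755, -0.0005393 , -0.00264763,
        0.0004219 ]), 'joint_efforts': array([-1.51700355e-03, -4.97208059e+01, -2.85476142e+01,  6.98930724e-02,
        2.19675887e-02, -2.71971629e-05]), 'ee_pos': array([0.13700129, 0.53261435, 0.23259554]), 'ee_rot': array([-3.82822937e-06,  1.25567107e-01,  9.92085126e-01, -6.22788490e-05]), 'ft_force': array([0.32818846, 1.01070718, 0.40371346]), 'torque': array([0.03556162, 0.05852646, 0.07057819]), 'grasp_force': 0.0, 'opening': 0.0926559946724895}
```

View pics/scene0.png

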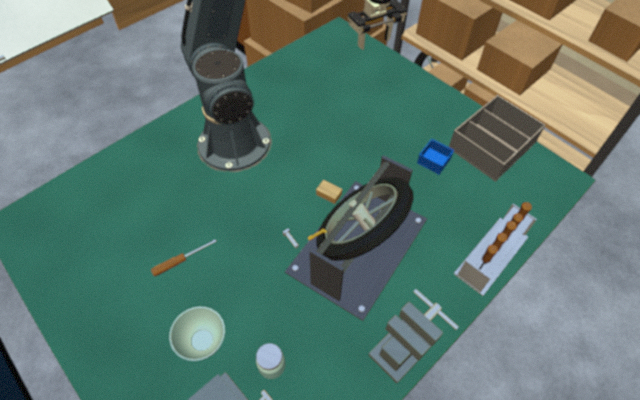

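View pics/top0.png

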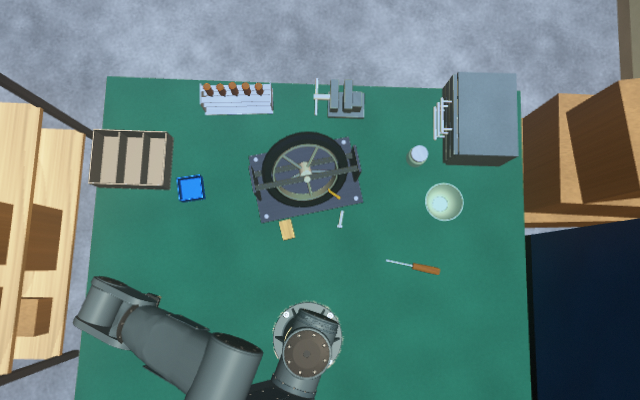

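The scene picture shows the wheel at about (365,217) with the brass valve at (318,236). In the top picture the hub is near (305,170) and the valve near (334,193), towards the stand's -y side and low. The front of the stand faces the robot. Next I fit the stand pose and the wheel angle.

```bash
cat > h.py <<'E'
from workcell import bot
import numpy as np,cv2
def proj(c,P):
    p=bot.camera_params(c);E=np.array(p["extrinsics"]);M=np.array(p["mtx"])
    q=(np.atleast_2d(P)-E[:3,3])@E[:3,:3]; s=q[:,:2]/q[:,2:]
    s=s*(1+p["k1"]*(s**2).sum(1,keepdims=True)); return s*[M[0,0],M[1,1]]+M[:2,2]
F=np.array([-.7071,0,.7071]);U=np.array([.7071,0,.7071]);Y=np.array([0,1.,0])
def wh(r,a,z): # wheel point in stand frame; a: angle from top towards +y
    return np.array([0,0,.155])+r*(np.cos(a)*U+np.sin(a)*Y)+z*F
def world(x,y,w,P):
    P=np.atleast_2d(P);c,s=np.cos(w),np.sin(w)
    return P@np.array([[c,s,0],[-s,c,0],[0,0,1]])+[x,y,0]
E
python3 - <<'E'
from h import *
from scipy.optimize import minimize
ims={c:cv2.imread(f"pics/{c}0.png") for c in("scene","top")}
masks={}
for c in ims:
    bot.camera(c)
    masks[c]={n:[d["mask"] for d in bot.trace(c,n)[:1]] for n in("stand","tyre")}
# silhouette = stand|tyre|inside; compare with rendered polygons
base=[[sx*.13,sy*.195,z] for sx in(-1,1) for sy in(-1,1) for z in(0,.008)]
pl=[[[sx*.048,t*.181+d,z] for sx in(-1,1) for d in(-.005,.005) for z in(0,.2)] for t in(-1,1)]
ty=[wh(.15*np.cos(0)if abs(z)<.01 else .143,a,z) for a in np.linspace(0,6.28,60) for z in(-.02,0,.02)]
def sil(c,v):
    m=np.zeros((1600,2560),np.uint8)
    for g in[base,ty]+pl:
        h=cv2.convexHull(proj(c,world(*v,g)).astype(np.float32))
        cv2.fillConvexPoly(m,np.round((h+.5)*4*16).astype(np.int32),255,shift=4)
    return cv2.resize(m,(640,400),interpolation=cv2.INTER_AREA)/255.
obs={}
for c in ims:
    m=np.zeros((400,640),np.uint8)
    for n in masks[c]:
        for k in masks[c][n]: m|=k.astype(np.uint8)
    cs,_=cv2.findContours(m,cv2.RETR_EXTERNAL,cv2.CHAIN_APPROX_NONE)
    o=np.zeros_like(m);cv2.drawContours(o,cs,-1,1,-1);obs[c]=o.astype(float);print(c,o.sum())
f=lambda v:sum(abs(sil(c,v)-obs[c]).sum() for c in obs)
best=None
for w in(-.2,0.15,.3):
    r=minimize(f,[.5,.02,w],method="Nelder-Mead",options=dict(initial_simplex=[[.45,.0,w],[.5,0,w],[.45,.05,w],[.45,0,w+.1]],xatol=1e-4,fatol=.5,maxiter=200))
    print(r.x,r.fun)
    if best is None or r.fun<best.fun:best=r
v=best.x;np.save("pose.npy",v)
for c in ims:
    print(c,abs(sil(c,v)-obs[c]).sum())
    hx,hy=proj(c,world(*v,wh(0,0,0)))[0]
    x0,y0=int(hx-80),int(hy-65);x0=max(x0,0)
    big=cv2.resize(ims[c][y0:y0+130,x0:x0+160],None,fx=5,fy=5,interpolation=cv2.INTER_CUBIC)[:600]
    def dr(P,col,cl=True): 
        q=((proj(c,world(*v,P))-[x0,y0]+.5)*5).astype(np.int32); cv2.polylines(big,[q],cl,col,1)
    dr([[-.13,-.195,.008],[.13,-.195,.008],[.13,.195,.008],[-.13,.195,.008]],(0,255,0))
    dr([wh(.108,a,0) for a in np.linspace(0,6.28,60)],(255,255,0))
    for k in range(0,360,30): dr([wh(.15,np.radians(k),.0255),wh(.165,np.radians(k),.0255)],(0,0,255) if k else (255,0,255),False)
    cv2.imwrite(f"pics/fit_{c}.png",big)
E
```

```text
scene 11854
top 7982
[0.57554249 0.02649079 0.23392363] 424.2196078431373
[0.57572802 0.02635422 0.23515592] 424.52941176470586
[0.57543647 0.02659373 0.23326403] 424.49411764705883
scene 268.0509803921569
top 156.1686274509804
```

View pics/fit_top.png

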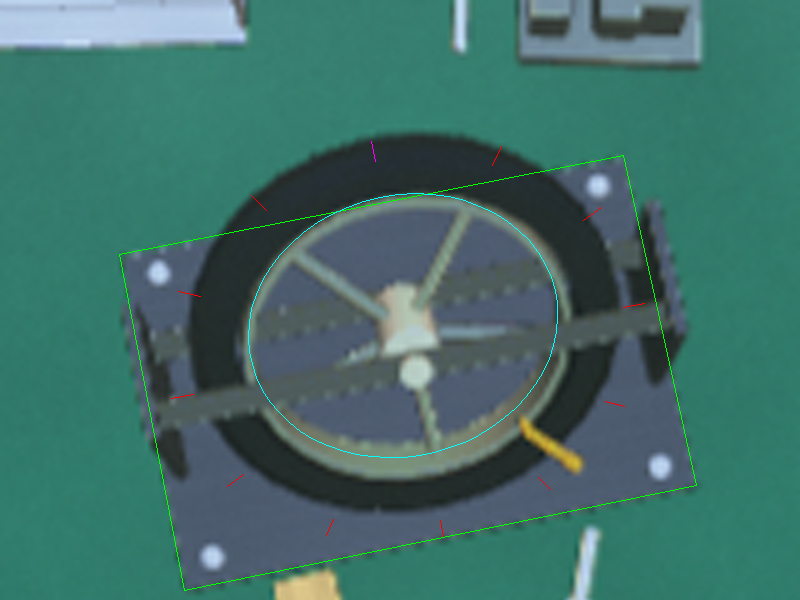

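View pics/fit_scene.png

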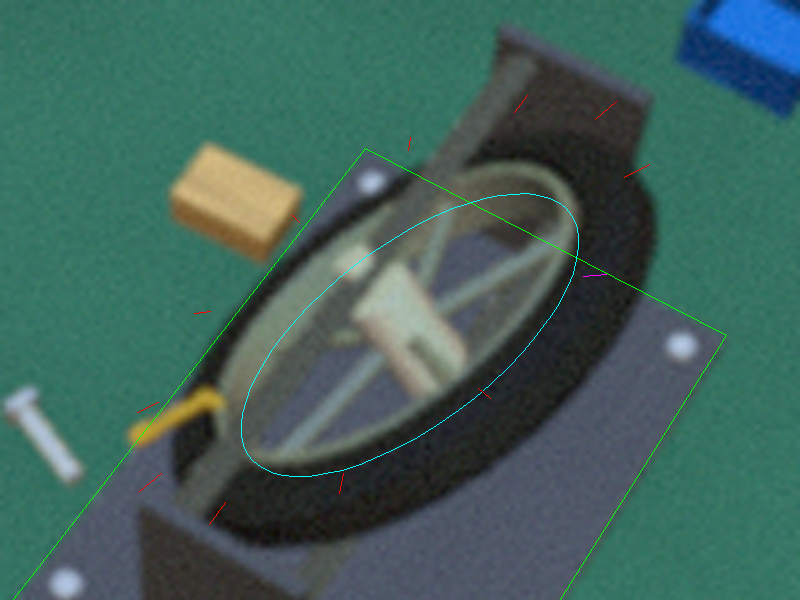

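The fit is good: the plate outline and rim line up in both views. By the ticks the valve sits near -138°, so the wheel has to turn about +138°. I'll push spokes in the upper half towards the stand's +y. Now I compute the waypoints.

```bash
cat >> h.py <<'E'
from scipy.spatial.transform import Rotation as R
V=np.load("pose.npy")
RT=R.from_matrix((R.from_euler("z",V[2]).as_matrix()@np.column_stack([-U,Y,-F])))  # tool x,y,z
def tgt(r,deg,z): return world(*V,wh(r,np.radians(deg),z))[0]
def now():
    s=bot.get_state();q=s["ee_rot"];return s,s["ee_pos"],R.from_quat([q[1],q[2],q[3],q[0]])
def rel(): return lambda r,d,z,p=now()[1]:((tgt(r,d,z)-p)*100).round(1).tolist()
def angle(tag=None):
    from scipy.optimize import minimize_scalar
    out={}
    for c in("scene","top"):
        im=bot.camera(c)
        h=cv2.cvtColor(im,cv2.COLOR_BGR2HSV).astype(int)
        A=np.radians(np.arange(-180,180,1.)); 
        br=((h[...,0]>14)&(h[...,0]<32)&(h[...,1]>140)&(h[...,2]>80)).astype(np.float32)
        sc=[cv2.remap(br,proj(c,world(*V,[wh(x,a,.0255) for x in np.linspace(.12,.163,12)])).astype(np.float32).reshape(1,-1,2),None,cv2.INTER_LINEAR).mean() for a in A]
        sc=np.array(sc); m=sc>.6*sc.max()
        out[c]=(round(float(np.degrees(A[m]).mean()),1),round(float(np.degrees(A[m]).std()),1),round(float(sc.max()),2))
        if tag: 
            x,y=proj(c,tgt(0,0,0)[None])[0].astype(int)
            cv2.imwrite(f"pics/{tag}_{c}.png",cv2.resize(im[y-75:y+75,x-90:x+90],None,fx=4,fy=4,interpolation=cv2.INTER_CUBIC))
    return out
E
python3 - <<'E'
from h import *
print(angle()); s,p,r=now()
print("RT det",np.linalg.det(RT.as_matrix()),"rot",(RT*r.inv()).as_rotvec(degrees=True).round(1))
f=rel()
for a in[(70,-66,.16),(70,-66,.002)]+[(70,d,.002) for d in range(-60,61,10)]: print(a,f(a[0]/1000,*a[1:]))
print("hub",tgt(0,0,0))
E
```

```text
{'scene': (-140.0, 2.0, 0.94), 'top': (-140.5, 1.1, 0.98)}
RT det 0.9999999999999999 rot [ -0.4 -45.4  26.4]
(70, -66, 0.16) [36.3, -59.0, 5.6]
(70, -66, 0.002) [47.2, -56.4, -5.6]
(70, -60, 0.002) [47.5, -56.0, -5.1]
(70, -50, 0.002) [48.1, -55.1, -4.4]
(70, -40, 0.002) [48.4, -54.1, -3.8]
(70, -30, 0.002) [48.7, -53.1, -3.3]
(70, -20, 0.002) [48.8, -51.9, -3.0]
(70, -10, 0.002) [48.7, -50.7, -2.7]
(70, 0, 0.002) [48.5, -49.5, -2.7]
(70, 10, 0.002) [48.2, -48.3, -2.7]
(70, 20, 0.002) [47.7, -47.2, -3.0]
(70, 30, 0.002) [47.1, -46.3, -3.3]
(70, 40, 0.002) [46.4, -45.4, -3.8]
(70, 50, 0.002) [45.6, -44.7, -4.4]
(70, 60, 0.002) [44.7, -44.2, -5.1]
hub [0.57554249 0.02649079 0.155     ]
```

```bash
python3 -m pendant '[{"travel":[3,-5,5],"rot":[0,0,0],"hand":1},{"travel":[6,-10,8],"rot":[0,-9,5],"hand":1},{"travel":[9,-15,8],"rot":[0,-18,10],"hand":1},{"travel":[12,-20,8],"rot":[0,-27,16],"hand":1},{"travel":[16,-26,8],"rot":[0,-36,21],"hand":1},{"travel":[20,-32,8],"rot":[-0.4,-45.4,26.4],"hand":1},{"travel":[24,-38,8],"rot":[-0.4,-45.4,26.4],"hand":1},{"travel":[28,-44,8],"rot":[-0.4,-45.4,26.4],"hand":1},{"travel":[32,-50,8],"rot":[-0.4,-45.4,26.4],"hand":1},{"travel":[35,-55,7],"rot":[-0.4,-45.4,26.4],"hand":1},{"travel":[36.3,-59,5.6],"rot":[-0.4,-45.4,26.4],"hand":1},{"travel":[36.3,-59,5.6],"rot":[-0.4,-45.4,26.4],"hand":1},{"travel":[36.3,-59,5.6],"rot":[-0.4,-45.4,26.4],"hand":1},{"travel":[36.3,-59,5.6],"rot":[-0.4,-45.4,26.4],"hand":1},{"travel":[36.3,-59,5.6],"rot":[-0.4,-45.4,26.4],"hand":1},{"travel":[36.3,-59,5.6],"rot":[-0.4,-45.4,26.4],"hand":1}]'
python3 - <<'E'
from h import *
print(angle("app")); s,p,r=now()
print(s["t"],p,s["opening"],s["ft_force"],"rot",(RT*r.inv()).as_rotvec(degrees=True).round(1))
f=rel()
for a in[(70,-66,.16),(70,-66,.002)]: print(a,f(a[0]/1000,*a[1:]))
E
```

```text
t: 3.2
ee_pos: [0.5035, -0.0535, 0.2986]
ee_rot: [0.372, -0.101, 0.922, 0.042]
ft_force: [0.1, 0.1, 0.7]
opening: 0.0004
grasp_force: 0.0
{'scene': (-139.5, 1.7, 0.94), 'top': (-150.2, 9.2, 0.31)}
3.3 [ 0.50341793 -0.0525903   0.29883902] 0.00023350453033231072 [ 0.45455334  0.06856876 -0.73356038] rot [ 0.3 -0.9  0.7]
(70, -66, 0.16) [-0.4, -0.5, -1.1]
(70, -66, 0.002) [10.5, 2.1, -12.2]
```

View pics/app_scene.png

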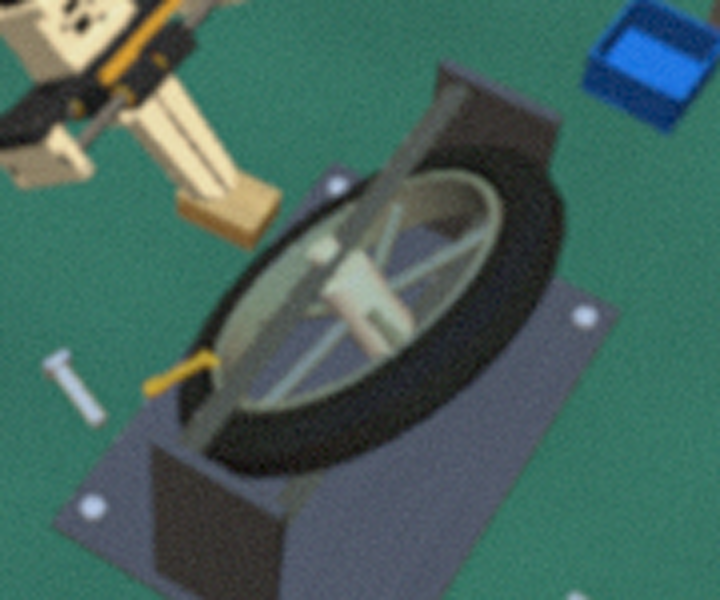

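The wheel is untouched in the picture: valve at (180,372), closed fingers at about (230,190) in front of the wheel. I'll let the arm settle to see whether the remaining offset is lag.

```bash
python3 -m pendant '[{"travel":[0,0,0],"rot":[0,0,0],"hand":1},{"travel":[0,0,0],"rot":[0,0,0],"hand":1},{"travel":[0,0,0],"rot":[0,0,0],"hand":1},{"travel":[0,0,0],"rot":[0,0,0],"hand":1}]'
python3 - <<'E'
from h import *
s,p,r=now()
print(s["t"],p,"rot",(RT*r.inv()).as_rotvec(degrees=True).round(1)); f=rel()
for a in[(70,-66,.16),(70,-66,.002)]: print(a,f(a[0]/1000,*a[1:]))
E
```

```text
t: 3.8
ee_pos: [0.5022, -0.0502, 0.2986]
ee_rot: [0.372, -0.104, 0.921, 0.042]
ft_force: [0.4, -0.4, 0.3]
opening: 0.0006
grasp_force: 0.0
3.8 [ 0.5022314  -0.0502314   0.29862322] rot [ 0.3 -0.9  0.5]
(70, -66, 0.16) [-0.2, -0.7, -1.0]
(70, -66, 0.002) [10.6, 1.9, -12.2]
```

```bash
python3 -m pendant '[{"travel":[-0.2,-0.7,-1],"rot":[0,-0.9,0.5],"hand":1},{"travel":[-0.2,-0.7,-1],"rot":[0,-0.9,0.5],"hand":1},{"travel":[-0.2,-0.7,-1],"rot":[0,-0.9,0.5],"hand":1},{"travel":[-0.2,-0.7,-1],"rot":[0,-0.9,0.5],"hand":1}]'
python3 - <<'E'
from h import *
s,p,r=now()
print(s["t"],p,"rot",(RT*r.inv()).as_rotvec(degrees=True).round(1)); f=rel()
for a in[(70,-66,.16),(70,-66,.05),(70,-66,.002)]: print(a,f(a[0]/1000,*a[1:]))
E
```

```text
t: 4.3
ee_pos: [0.5027, -0.0513, 0.298]
ee_rot: [0.372, -0.105, 0.921, 0.04]
ft_force: [-0.6, -1.2, 0.2]
opening: 0.0004
grasp_force: 0.0
4.3 [ 0.50267745 -0.05126877  0.29797311] rot [ 0.5 -1.   0.6]
(70, -66, 0.16) [-0.3, -0.6, -1.0]
(70, -66, 0.05) [7.3, 1.2, -8.7]
(70, -66, 0.002) [10.6, 2.0, -12.1]
```

Run:
```python
from h import *
s,p,r=now();print(s["q"].round(3),s["joint_efforts"].round(1))
```

```text
[-0.412 -0.047  2.151  0.886  0.558 -2.867] [  0.  -25.6 -28.5   1.1  -0.6  -0. ]
```

Joint 6 is at its limit, so I give the tool a half turn about its own axis. That leaves the same finger geometry.

```bash
python3 -m pendant '[{"travel":[0,0,0],"rot":[6.9,1.6,-7.1],"hand":1},{"travel":[0,0,0],"rot":[13.8,3.3,-14.1],"hand":1},{"travel":[0,0,0],"rot":[20.6,4.9,-21.2],"hand":1},{"travel":[0,0,0],"rot":[27.5,6.6,-28.3],"hand":1},{"travel":[0,0,0],"rot":[34.4,8.2,-35.4],"hand":1},{"travel":[0,0,0],"rot":[41.3,9.8,-42.4],"hand":1},{"travel":[0,0,0],"rot":[48.2,11.5,-49.5],"hand":1},{"travel":[0,0,0],"rot":[55,13.1,-56.6],"hand":1},{"travel":[0,0,0],"rot":[61.9,14.8,-63.6],"hand":1},{"travel":[0,0,0],"rot":[68.8,16.4,-70.7],"hand":1},{"travel":[0,0,0],"rot":[75.7,18,-77.8],"hand":1},{"travel":[0,0,0],"rot":[82.6,19.7,-84.8],"hand":1},{"travel":[0,0,0],"rot":[89.4,21.3,-91.9],"hand":1},{"travel":[0,0,0],"rot":[96.3,23,-99],"hand":1},{"travel":[0,0,0],"rot":[103.2,24.6,-106.1],"hand":1},{"travel":[0,0,0],"rot":[110.1,26.2,-113.1],"hand":1},{"travel":[0,0,0],"rot":[117,27.9,-120.2],"hand":1},{"travel":[0,0,0],"rot":[123.8,29.5,-127.3],"hand":1},{"travel":[0,0,0],"rot":[123.8,29.5,-127.3],"hand":1},{"travel":[0,0,0],"rot":[123.8,29.5,-127.3],"hand":1}]'
sed -i 's/\[-U,Y,-F\]/[U,-Y,-F]/' h.py
python3 - <<'E'
from h import *
s,p,r=now()
print(s["t"],s["q"].round(3),p,"rot",(RT*r.inv()).as_rotvec(degrees=True).round(1)); f=rel()
for a in[(70,-66,.16),(70,-66,.05),(70,-66,.002)]: print(a,f(a[0]/1000,*a[1:]))
E
```

```text
t: 6.8
ee_pos: [0.5027, -0.0513, 0.298]
ee_rot: [-0.05, 0.914, 0.109, 0.388]
ft_force: [-0.3, -0.1, 0.6]
opening: 0.0005
grasp_force: 0.0
6.8 [-0.438 -0.043  2.167  0.992  0.576  0.155] [ 0.50268763 -0.05128044  0.29800097] rot [-0.6  0.9 -0.4]
(70, -66, 0.16) [-0.3, -0.6, -1.0]
(70, -66, 0.05) [7.3, 1.2, -8.8]
(70, -66, 0.002) [10.6, 2.0, -12.1]
```

```bash
python3 -m pendant '[{"travel":[-0.3,-0.6,-1],"rot":[-0.6,0.9,-0.4],"hand":1},{"travel":[1,-0.3,-2.4],"rot":[-0.6,0.9,-0.4],"hand":1},{"travel":[3,0.1,-4.4],"rot":[-0.6,0.9,-0.4],"hand":1},{"travel":[5,0.6,-6.4],"rot":[-0.6,0.9,-0.4],"hand":1},{"travel":[7.3,1.2,-8.8],"rot":[-0.6,0.9,-0.4],"hand":1},{"travel":[7.3,1.2,-8.8],"rot":[-0.6,0.9,-0.4],"hand":1},{"travel":[7.3,1.2,-8.8],"rot":[-0.6,0.9,-0.4],"hand":1},{"travel":[7.3,1.2,-8.8],"rot":[-0.6,0.9,-0.4],"hand":1}]'
python3 - <<'E'
from h import *
print(angle("near"))
s,p,r=now()
print(s["t"],s["q"].round(3),p,"rot",(RT*r.inv()).as_rotvec(degrees=True).round(1)); f=rel()
for a in[(70,-66,.05),(70,-66,.002)]: print(a,f(a[0]/1000,*a[1:]))
E
```

```text
t: 7.8
ee_pos: [0.5754, -0.0396, 0.2109]
ee_rot: [-0.045, 0.918, 0.106, 0.381]
ft_force: [0.1, 0.8, -0.9]
opening: 0.0005
grasp_force: 0.0
{'scene': (-139.5, 1.7, 0.94), 'top': (-124.0, 0.8, 0.36)}
7.9 [-0.323  0.239  2.106  1.349  0.394 -0.171] [ 0.57550652 -0.03960097  0.21086466] rot [-0.2  0.   0.2]
(70, -66, 0.05) [0.0, 0.0, -0.0]
(70, -66, 0.002) [3.3, 0.8, -3.4]
```

View pics/near_scene.png

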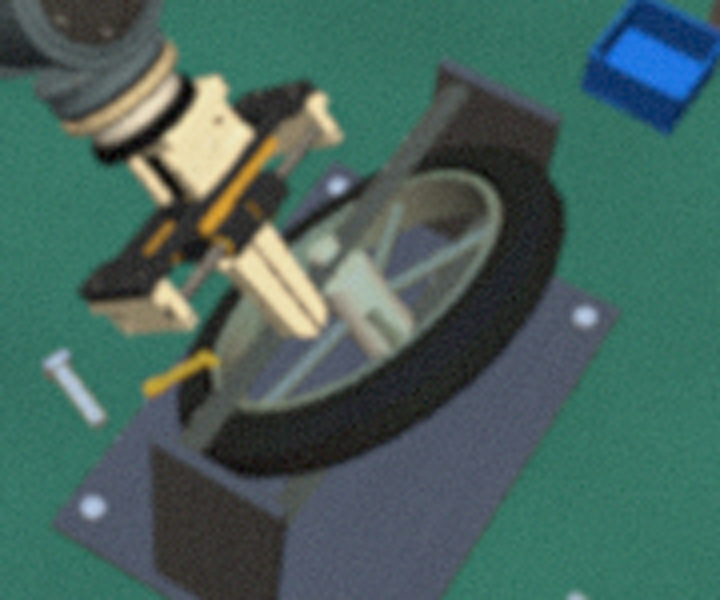

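The fingertip is at (315,330), over the gap in the upper half and clear of the rail, tyre and valve. The forearm is close to lined up with the tool, which is a wrist singularity, so I tilt the tool 20° more downward before inserting.

```bash
sed -i 's/\[U,-Y,-F\]/[c20*U-s20*F,-Y,-c20*F-s20*U]/; s/^RT=/c20,s20=np.cos(np.radians(20)),np.sin(np.radians(20));RT=/' h.py
python3 -m pendant '[{"travel":[0.1,0,0.2],"rot":[-2.3,9.7,0],"hand":1},{"travel":[0.2,0,0.4],"rot":[-4.6,19.5,0],"hand":1},{"travel":[0.2,0,0.4],"rot":[-4.6,19.5,0],"hand":1},{"travel":[0.2,0,0.4],"rot":[-4.6,19.5,0],"hand":1},{"travel":[0.2,0,0.4],"rot":[-4.6,19.5,0],"hand":1}]'
python3 - <<'E'
from h import *
s,p,r=now()
print(s["t"],s["q"].round(3),p,"rot",(RT*r.inv()).as_rotvec(degrees=True).round(1)); f=rel()
for a in[(72,-62,.05),(72,-62,.0)]+[(72,d,0) for d in range(-50,61,10)]: print(a,f(a[0]/1000,*a[1:]))
E
```

```text
t: 8.52
ee_pos: [0.5784, -0.0392, 0.2151]
ee_rot: [-0.026, 0.97, 0.112, 0.216]
ft_force: [-0.4, 0.3, 0.9]
opening: 0.0006
grasp_force: 0.0
8.525 [-0.236  0.267  1.886  0.339  0.62   0.863] [ 0.57839268 -0.03919952  0.21505008] rot [-0.1  0.1  0.2]
(72, -62, 0.05) [0.1, 0.1, -0.1]
(72, -62, 0.0) [3.5, 0.9, -3.6]
(72, -50, 0) [4.2, 2.0, -2.7]
(72, -40, 0) [4.6, 3.0, -2.1]
(72, -30, 0) [4.8, 4.1, -1.6]
(72, -20, 0) [4.9, 5.3, -1.2]
(72, -10, 0) [4.9, 6.5, -1.0]
(72, 0, 0) [4.7, 7.7, -0.9]
(72, 10, 0) [4.3, 8.9, -1.0]
(72, 20, 0) [3.8, 10.1, -1.2]
(72, 30, 0) [3.2, 11.1, -1.6]
(72, 40, 0) [2.4, 12.0, -2.1]
(72, 50, 0) [1.6, 12.7, -2.7]
(72, 60, 0) [0.7, 13.2, -3.5]
```

Insert, then check.

```bash
python3 -m pendant '[{"travel":[1,0.3,-1],"rot":[0,0,0],"hand":1},{"travel":[2,0.6,-2],"rot":[0,0,0],"hand":1},{"travel":[2.8,0.8,-2.8],"rot":[0,0,0],"hand":1},{"travel":[3.5,0.9,-3.6],"rot":[0,0,0],"hand":1},{"travel":[3.5,0.9,-3.6],"rot":[0,0,0],"hand":1},{"travel":[3.5,0.9,-3.6],"rot":[0,0,0],"hand":1}]'
python3 - <<'E'
from h import *
print(angle("ins"))
s,p,r=now()
print(s["t"],s["q"].round(3),p,"rot",(RT*r.inv()).as_rotvec(degrees=True).round(1)); f=rel()
for d in range(-60,61,10): print(d,f(.072,d,0))
E
```

```text
t: 9.28
ee_pos: [0.6126, -0.0303, 0.1781]
ee_rot: [-0.026, 0.97, 0.112, 0.215]
ft_force: [-0.6, -0.3, 0.5]
opening: 0.0007
grasp_force: 0.0
{'scene': (-139.5, 1.7, 0.72), 'top': (nan, nan, 0.0)}
9.375 [-0.203  0.376  1.837  0.348  0.557  0.876] [ 0.61264669 -0.03033196  0.17834668] rot [-0.2 -0.   0.2]
-60 [0.2, 0.2, 0.2]
-50 [0.8, 1.1, 0.9]
-40 [1.2, 2.1, 1.6]
-30 [1.4, 3.2, 2.1]
-20 [1.5, 4.4, 2.4]
-10 [1.5, 5.6, 2.7]
0 [1.2, 6.9, 2.8]
10 [0.9, 8.1, 2.7]
20 [0.4, 9.2, 2.4]
30 [-0.3, 10.2, 2.1]
40 [-1.0, 11.1, 1.6]
50 [-1.8, 11.8, 0.9]
60 [-2.7, 12.3, 0.2]h.py:30: RuntimeWarning: Mean of empty slice.
  out[c]=(round(float(np.degrees(A[m]).mean()),1),round(float(np.degrees(A[m]).std()),1),round(float(sc.max()),2))
  ret = ret.dtype.type(ret / rcount)
  ret = _var(a, axis=axis, dtype=dtype, out=out, ddof=ddof,
  arrmean = um.true_divide(arrmean, div, out=arrmean,
  ret = ret.dtype.type(ret / rcount)
```

View pics/ins_scene.png

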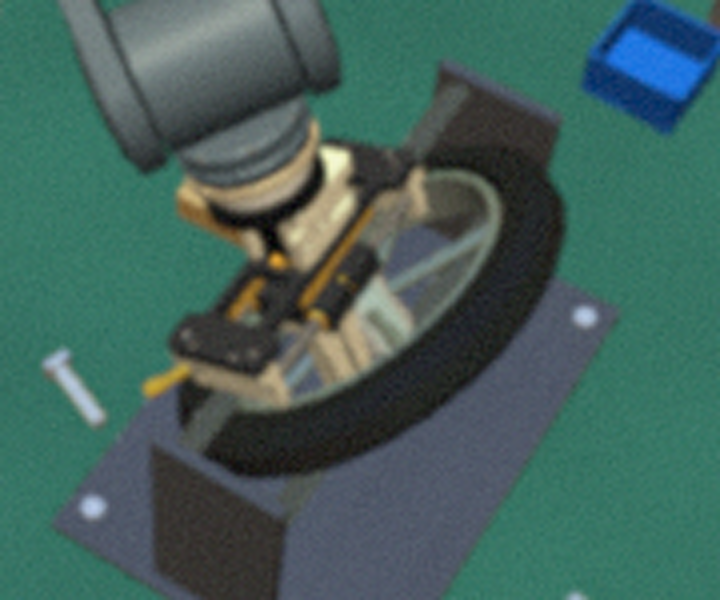

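Fingers are in the gap, forces are near zero and the valve is unmoved at (165,380). First push, along the arc:

```bash
python3 -m pendant '[{"travel":[0.5,0.6,0.5],"rot":[0,0,0],"hand":1},{"travel":[0.8,1.1,0.9],"rot":[0,0,0],"hand":1},{"travel":[1,1.6,1.3],"rot":[0,0,0],"hand":1},{"travel":[1.2,2.1,1.6],"rot":[0,0,0],"hand":1},{"travel":[1.3,2.6,1.9],"rot":[0,0,0],"hand":1},{"travel":[1.4,3.2,2.1],"rot":[0,0,0],"hand":1},{"travel":[1.5,3.8,2.3],"rot":[0,0,0],"hand":1},{"travel":[1.5,4.4,2.4],"rot":[0,0,0],"hand":1},{"travel":[1.5,5,2.6],"rot":[0,0,0],"hand":1},{"travel":[1.5,5.6,2.7],"rot":[0,0,0],"hand":1},{"travel":[1.4,6.2,2.8],"rot":[0,0,0],"hand":1},{"travel":[1.2,6.9,2.8],"rot":[0,0,0],"hand":1},{"travel":[1.2,6.9,2.8],"rot":[0,0,0],"hand":1}]'
python3 - <<'E' 2>/dev/null
from h import *
print(angle("p1"))
s,p,r=now()
print(s["t"],s["q"].round(3),p,"rot",(RT*r.inv()).as_rotvec(degrees=True).round(1)); f=rel()
for d in range(0,61,5): print(d,f(.072,d,0))
E
```

```text
t: 11.0
ee_pos: [0.6248, 0.0395, 0.2064]
ee_rot: [-0.027, 0.97, 0.112, 0.215]
ft_force: [-1.1, -0.2, 0.3]
opening: 0.0006
grasp_force: 0.1
{'scene': (-88.0, 2.6, 1.0), 'top': (-88.0, 0.8, 0.98)}
11.1 [-0.065  0.353  1.789  0.228  0.593  1.113] [0.62481844 0.03916748 0.20629861] rot [-0.2 -0.   0.2]
0 [0.0, -0.1, -0.0]
5 [-0.1, 0.5, -0.1]
10 [-0.3, 1.1, -0.1]
15 [-0.6, 1.7, -0.2]
20 [-0.8, 2.2, -0.3]
25 [-1.1, 2.8, -0.5]
30 [-1.5, 3.3, -0.7]
35 [-1.8, 3.7, -1.0]
40 [-2.2, 4.1, -1.2]
45 [-2.6, 4.5, -1.5]
50 [-3.0, 4.9, -1.9]
55 [-3.5, 5.1, -2.2]
60 [-3.9, 5.4, -2.6]
```

```bash
python3 -m pendant '[{"travel":[-0.1,0.5,-0.1],"rot":[0,0,0],"hand":1},{"travel":[-0.3,1.1,-0.1],"rot":[0,0,0],"hand":1},{"travel":[-0.6,1.7,-0.2],"rot":[0,0,0],"hand":1},{"travel":[-0.8,2.2,-0.3],"rot":[0,0,0],"hand":1},{"travel":[-1.1,2.8,-0.5],"rot":[0,0,0],"hand":1},{"travel":[-1.5,3.3,-0.7],"rot":[0,0,0],"hand":1},{"travel":[-1.8,3.7,-1],"rot":[0,0,0],"hand":1},{"travel":[-2.2,4.1,-1.2],"rot":[0,0,0],"hand":1},{"travel":[-2.6,4.5,-1.5],"rot":[0,0,0],"hand":1},{"travel":[-2.6,4.5,-1.5],"rot":[0,0,0],"hand":1},{"travel":[-2.5,4.2,-1.4],"rot":[0,0,0],"hand":1},{"travel":[-2.5,4.2,-1.4],"rot":[0,0,0],"hand":1}]'
python3 - <<'E' 2>/dev/null
from h import *
print(angle("p2"))
s,p,r=now()
print(s["t"],s["q"].round(3),p,"rot",(RT*r.inv()).as_rotvec(degrees=True).round(1)); f=rel()
for a in[(42,.08),(-45,.08),(-45,.05),(-45,0)]+[(d,0) for d in range(-40,31,5)]: print(a,f(.072,*a))
E
```

```text
t: 12.6
ee_pos: [0.5996, 0.0806, 0.192]
ee_rot: [-0.026, 0.97, 0.112, 0.215]
ft_force: [-0.6, 0.5, -0.3]
opening: 0.0008
grasp_force: 0.0
{'scene': (63.4, 71.1, 1.0), 'top': (-45.5, 1.1, 0.95)}
12.7 [0.016 0.335 1.858 0.184 0.53  1.219] [0.59960848 0.08065245 0.19191642] rot [-0.2 -0.1  0.2]
(42, 0.08) [-5.3, -1.2, 5.7]
(-45, 0.08) [-3.2, -10.8, 5.6]
(-45, 0.05) [-1.2, -10.4, 3.4]
(-45, 0) [2.3, -9.5, -0.1]
(-40, 0) [2.5, -9.0, 0.2]
(-35, 0) [2.6, -8.5, 0.5]
(-30, 0) [2.7, -7.9, 0.7]
(-25, 0) [2.8, -7.3, 0.9]
(-20, 0) [2.8, -6.7, 1.1]
(-15, 0) [2.8, -6.1, 1.2]
(-10, 0) [2.8, -5.5, 1.3]
(-5, 0) [2.7, -4.9, 1.4]
(0, 0) [2.5, -4.2, 1.4]
(5, 0) [2.4, -3.6, 1.4]
(10, 0) [2.2, -3.0, 1.3]
(15, 0) [1.9, -2.5, 1.2]
(20, 0) [1.7, -1.9, 1.1]
(25, 0) [1.4, -1.4, 0.9]
(30, 0) [1.0, -0.9, 0.7]
```

```bash
python3 -m pendant '[{"travel":[-1.3,-0.3,1.4],"rot":[0,0,0],"hand":1},{"travel":[-2.6,-0.6,2.8],"rot":[0,0,0],"hand":1},{"travel":[-5.3,-1.2,5.7],"rot":[0,0,0],"hand":1},{"travel":[-5.3,-1.2,5.7],"rot":[0,0,0],"hand":1},{"travel":[-4.8,-4.2,5.6],"rot":[0,0,0],"hand":1},{"travel":[-4.2,-7.5,5.4],"rot":[0,0,0],"hand":1},{"travel":[-3.7,-10.3,5.2],"rot":[0,0,0],"hand":1},{"travel":[-3.7,-10.3,5.2],"rot":[0,0,0],"hand":1},{"travel":[-3.7,-10.3,5.2],"rot":[0,0,0],"hand":1},{"travel":[-1.7,-9.9,3],"rot":[0,0,0],"hand":1},{"travel":[-0.5,-9.6,1.8],"rot":[0,0,0],"hand":1},{"travel":[0.7,-9.3,0.6],"rot":[0,0,0],"hand":1},{"travel":[1.8,-9,-0.5],"rot":[0,0,0],"hand":1},{"travel":[1.8,-9,-0.5],"rot":[0,0,0],"hand":1},{"travel":[1.8,-9,-0.5],"rot":[0,0,0],"hand":1}]'
python3 - <<'E' 2>/dev/null
from h import *
print(angle("p3"))
s,p,r=now()
print(s["t"],p,"rot",(RT*r.inv()).as_rotvec(degrees=True).round(1)); f=rel()
for d in range(-45,31,5): print(d,f(.068,d,0))
E
```

```text
t: 14.58
ee_pos: [0.6176, -0.0093, 0.1872]
ee_rot: [-0.026, 0.97, 0.112, 0.215]
ft_force: [0.1, -0.4, 0.1]
opening: 0.0003
grasp_force: 0.0
{'scene': (-45.0, 1.4, 1.0), 'top': (-45.5, 1.1, 0.95)}
14.675 [ 0.61763152 -0.00940755  0.18754339] rot [-0.2 -0.   0.2]
-45 [0.2, -0.3, 0.1]
-40 [0.4, 0.2, 0.4]
-35 [0.5, 0.7, 0.7]
-30 [0.6, 1.2, 0.9]
-25 [0.7, 1.8, 1.1]
-20 [0.7, 2.4, 1.3]
-15 [0.7, 3.0, 1.4]
-10 [0.7, 3.5, 1.5]
-5 [0.6, 4.1, 1.5]
0 [0.5, 4.7, 1.6]
5 [0.3, 5.3, 1.5]
10 [0.1, 5.8, 1.5]
15 [-0.1, 6.4, 1.4]
20 [-0.4, 6.9, 1.3]
25 [-0.6, 7.4, 1.1]
30 [-0.9, 7.9, 0.9]
```

View pics/p3_scene.png

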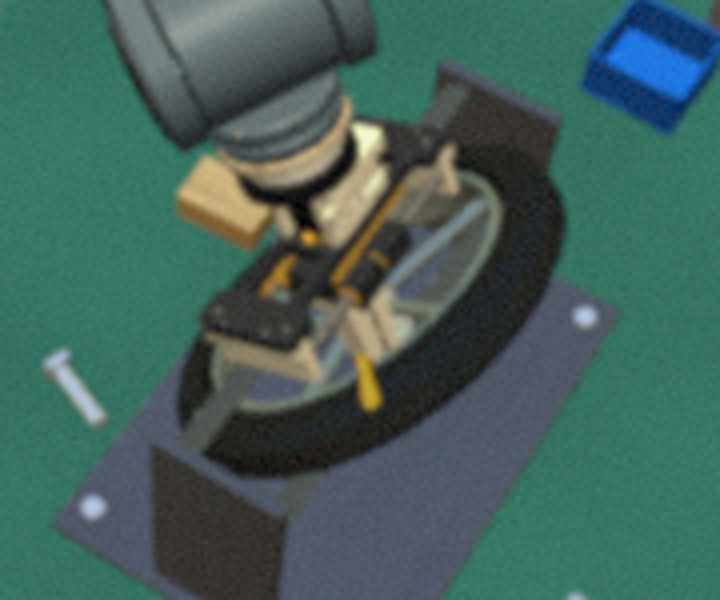

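The fingers are in the gap and the valve, at (370,385), is clear of them. Second push, up to finger angle 10°:

```bash
python3 -m pendant '[{"travel":[0.4,0.2,0.4],"rot":[0,0,0],"hand":1},{"travel":[0.5,0.7,0.7],"rot":[0,0,0],"hand":1},{"travel":[0.6,1.2,0.9],"rot":[0,0,0],"hand":1},{"travel":[0.7,1.8,1.1],"rot":[0,0,0],"hand":1},{"travel":[0.7,2.4,1.3],"rot":[0,0,0],"hand":1},{"travel":[0.7,3,1.4],"rot":[0,0,0],"hand":1},{"travel":[0.7,3.5,1.5],"rot":[0,0,0],"hand":1},{"travel":[0.6,4.1,1.5],"rot":[0,0,0],"hand":1},{"travel":[0.5,4.7,1.6],"rot":[0,0,0],"hand":1},{"travel":[0.3,5.3,1.5],"rot":[0,0,0],"hand":1},{"travel":[0.2,5.6,1.5],"rot":[0,0,0],"hand":1},{"travel":[0.1,5.8,1.5],"rot":[0,0,0],"hand":1},{"travel":[0.1,5.8,1.5],"rot":[0,0,0],"hand":1},{"travel":[0.1,5.8,1.5],"rot":[0,0,0],"hand":1}]'
python3 - <<'E' 2>/dev/null
from h import *
print(angle("p4"))
s,p,r=now(); print(s["t"],p); f=rel()
for d in range(8,24,2): print(d,f(.068,d,0))
E
```

```text
t: 16.42
ee_pos: [0.6189, 0.0488, 0.2022]
ee_rot: [-0.026, 0.97, 0.112, 0.215]
ft_force: [3.5, -1.1, -0.7]
opening: 0.0003
grasp_force: 1.2
{'scene': (33.2, 45.0, 1.0), 'top': (-7.0, 0.8, 1.0)}
16.525 [0.6188459  0.04875909 0.20217079]
8 [0.1, -0.2, 0.0]
10 [0.0, 0.0, 0.0]
12 [-0.1, 0.2, -0.0]
14 [-0.2, 0.5, -0.1]
16 [-0.3, 0.7, -0.1]
18 [-0.4, 0.9, -0.1]
20 [-0.5, 1.1, -0.2]
22 [-0.6, 1.3, -0.3]
```

```bash
python3 -m pendant '[{"travel":[-0.1,0.2,0],"rot":[0,0,0],"hand":1},{"travel":[-0.2,0.5,-0.1],"rot":[0,0,0],"hand":1},{"travel":[-0.3,0.7,-0.1],"rot":[0,0,0],"hand":1},{"travel":[-0.4,0.8,-0.1],"rot":[0,0,0],"hand":1},{"travel":[-0.4,0.8,-0.1],"rot":[0,0,0],"hand":1},{"travel":[-0.4,0.8,-0.1],"rot":[0,0,0],"hand":1}]'
python3 - <<'E' 2>/dev/null
from h import *
print(angle("p5"))
s,p,r=now(); print(s["t"],p,s["ft_force"]); f=rel()
for a in[(10,0),(5,0),(5,.08),(5,.15)]: print(a,f(.068,*a))
E
```

```text
t: 17.27
ee_pos: [0.6147, 0.0568, 0.2011]
ee_rot: [-0.026, 0.97, 0.112, 0.215]
ft_force: [2.4, -1.0, 0.3]
opening: 0.0003
grasp_force: 1.3
{'scene': (36.0, 41.5, 1.0), 'top': (1.0, 0.8, 1.0)}
17.375 [0.61472203 0.05679808 0.20106158] [ 2.3379351  -1.65768169  0.15564934]
(10, 0) [0.4, -0.8, 0.1]
(5, 0) [0.6, -1.3, 0.2]
(5, 0.08) [-4.9, -2.7, 5.8]
(5, 0.15) [-9.7, -3.8, 10.8]
```

```bash
python3 -m pendant '[{"travel":[0.3,-0.6,0.1],"rot":[0,0,0],"hand":1},{"travel":[0.6,-1.3,0.2],"rot":[0,0,0],"hand":1},{"travel":[0.6,-1.3,0.2],"rot":[0,0,0],"hand":1},{"travel":[-0.7,-1.6,1.6],"rot":[0,0,0],"hand":1},{"travel":[-2.1,-2,3],"rot":[0,0,0],"hand":1},{"travel":[-4.9,-2.7,5.8],"rot":[0,0,0],"hand":1},{"travel":[-7.5,-3.3,8.5],"rot":[0,0,0],"hand":1},{"travel":[-9.7,-3.8,10.8],"rot":[0,0,0],"hand":1},{"travel":[-9.7,-3.8,10.8],"rot":[0,0,0],"hand":1},{"travel":[-9.7,-3.8,10.8],"rot":[0,0,0],"hand":1},{"travel":[-9.7,-3.8,10.8],"rot":[0,0,0],"hand":1}]'
python3 - <<'E' 2>/dev/null
from h import *
print(angle("end"))
s,p,r=now(); print(s["t"],p,s["ft_force"])
E
```

```text
t: 18.75
ee_pos: [0.5179, 0.0189, 0.3078]
ee_rot: [-0.027, 0.97, 0.112, 0.214]
ft_force: [-0.0, 0.2, -0.0]
opening: 0.0002
grasp_force: 0.0
{'scene': (1.0, 2.0, 1.0), 'top': (1.0, 0.8, 1.0)}
18.85 [0.51782494 0.01886582 0.30806138] [ 0.72815226 -0.50379107  0.05056404]
```

View pics/end_scene.png

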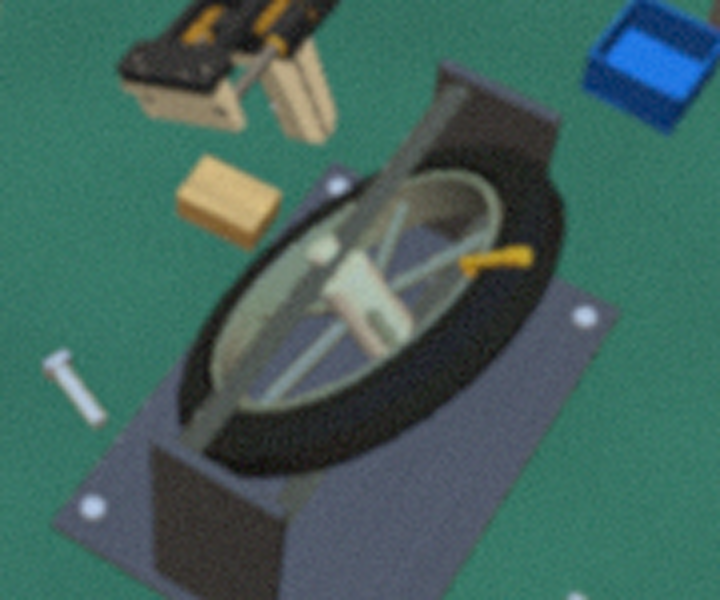

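View pics/end_top.png

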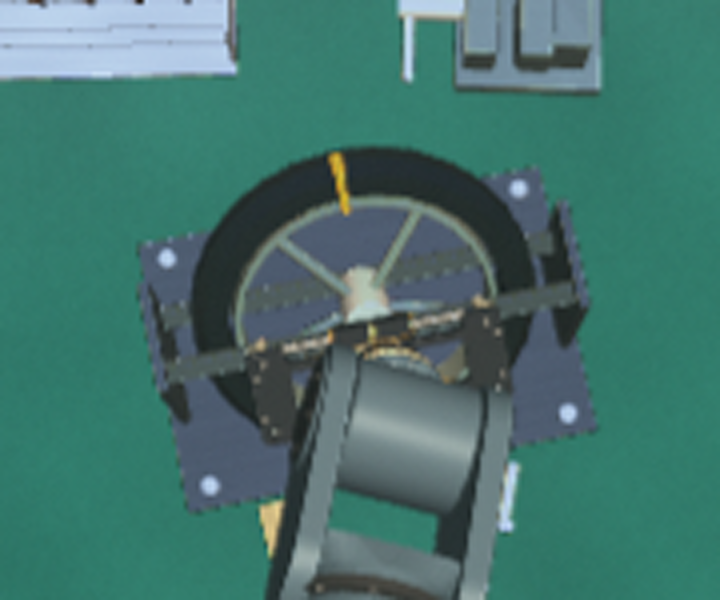

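The valve is at the top of the wheel, at (500,260) in the scene view and (340,180) in the top view. Both cameras put it about 1° from straight up. The arm is clear, and the block and bolt in view lie where they were.

```bash
python3 -c "
from workcell import bot
print(bot.finish_job())"
```

```text
the job is handed in; nothing more can be done
None
```

The valve stem points to the top of the wheel, about 1° off straight up by both cameras, and the job is handed in with the arm clear of everything; no verdict came back.

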